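# Hang a lamp shelf by its keyhole on a gear board

## Robot

A 6-joint arm with a two-finger parallel gripper is mounted at the origin on the work surface. World frame = base frame: x ahead of the robot, y to its left, z up, the work surface at z = 0. Lengths are in m, angles in degrees, forces in N, time in s.
With the tool pointing down it reaches from about 0.3 to 0.75 m from the base axis. Payload 8.5 kg.
Tool frame: the origin (TCP) lies between the finger pads; the fingertips stand 14 mm ahead of it and the grasp point (between the pads) lies 5 mm behind it; x points along the fingers, z is the direction in which the jaws open and shut, and the axes are right-handed (so a half turn about x gives the same grasp; the last joint's range is limited). The gripper opens to 85 mm and grips with 20 to 120 N. Pads are 22 mm wide; open, the fingers measure 114 mm over their backs; the gripper's body (76 mm by 85 mm) begins 54 mm behind the grasp point. The pads swing forward as they close: fully open they stand 13 mm farther back than shut.
Start: joints at [55.331, 21.807, 74.336, -0, 83.858, -12.336], TCP at [0.209, 0.509, 0.245] pointing down, gripper open.
Joint ranges: [-178.18, 178.18], [-50.72, 133.34], [12.68, 142.11], [-81.47, 261.47], [9.98, 163.14], [-165.26, 165.26]. Speed limits (degrees/s): [136.94, 136.94, 180, 180, 180, 180].

## Interface

Orientations are given as a 3x3 rotation matrix whose columns are the frame's x, y, z axes.
In Python, from rig import env gives the robot as it stands.
- The arm moves only by the shell command python3 -m jog 'ROWS' [FORCE]. ROWS is JSON, a list of rows, each a list of 5 numbers: the opening, from -1 (shut) to 1 (fully open), so that 0 is half open, then the shift along the tool's x, y, z in m, then the turn about the tool's x in rad. In form: [[claw, dx, dy, dz, yaw], ...]. A call has 1 to 20 rows; each row is the pose to reach, as a shift and turn from the pose commanded when the call began, along the tool's axes at that moment; what a row does not reach only later rows make up. A row lasts 1/10 s, in which the tool goes at most 50 mm and 8.59 degrees, less where a joint would pass 70% of its speed; a pose out of reach is approached as far as the arm can. A call with a gripper value outside its range is refused whole. The fingers move at their own pace and stop on an object; FORCE is the grip in N (left out, the last holds). Time passes only in rows, so rows that repeat a pose let the fingers close. It gives the time, the measured TCP pose, the force and the opening at its end, in the units of the state.
- env.observe(): the state, without advancing time (a new reading comes with each control period).
- env.get_image(name): name is "scene" or "top"; returns the picture (480x640x3 uint8, red, green, blue); there is no depth.
- env.camera_model(name): a dict with "fx", "fy", "cx", "cy" (pixels), "k1" (the pictures are not rectified: a ray, as slopes to the right and down, at radius r is drawn at 1 + k1 r^2 times it, then the intrinsics apply), "origin" and "orientation" of the camera in the world. Camera axes: x right, y up, looking along -z (the intrinsics and any distortion apply to the point x, -y, -z); pixel columns grow to the right and rows downward; lengths in m; the calibration is good to about 2 mm. A picture is of the moment at which its call begins. camera_model takes no time and is no camera call.
- env.close_job(): hands the job in, once; it reports no verdict.
The state is a dict: "time_s": time; "q": joint angles; "qvel": joint speeds; "joint_efforts": joint torques, N m; "position": TCP position; "tool_rot": TCP orientation; "ft_force": force on the tool from outside, world axes, zero at the start; "wrist_torque": the same for the moment, N m; "grip_width": finger opening in m.
Only numpy, scipy, OpenCV 4.12 (cv2) and the standard library are available. Lean on these libraries where they do the work, as an engineer would, in place of code of your own. Each camera call takes 0.05 s, during which the arm holds its last target.

## Task

Hang the little steel lamp shelf on the gear board: feel for the stud with the keyhole in its back plate, put the big part of the hole over the stud's head until the plate lies flat on the board, then push the shelf down until it is fully home on the stud, level and flush, and let it go. Push gently, never harder than about 25 N on the board or its stud, and leave the other gear where it lies.

Things in the scene. Friction and masses are not known exactly. Their poses are not given: they have to be found in the camera images.
- board: Gear board: an upright plywood panel 220 wide, 18 thick, 165 mm high, fixed to the bench on a foot that reaches 93 mm behind its face. Origin: on the bench under the middle of the front face; x points out of the front face (at yaw 0 away from the robot), y along the face, z up. A flush aluminium track crosses the face at 115 mm height; one steel stud with a head stands out of it.
- track_mid (a point): Middle of the track, on the board's face; axes as the board's. Stud: at this height, but up to 15 mm to either side along y, NOT measured (clamped by about 60 N of friction). Shank 6 mm, head 16 mm in diameter, end of the head 9 mm out from the face, rigid when pushed to the board; sprung to the board, it yields outward by 4 mm; bushed in rubber, it gives 1 mm per 8 N up or down.
- shelf: Lamp shelf, loose, about 0.22 kg, standing: steel back plate 54 wide (y), 5 thick (x 0 to 5), 90 mm high; steel tray at its foot reaching to x = 55, with a 12 mm lip; beech grip block on the plate's front, 40 wide, 26 deep (x 5 to 31), z 58 to 90. Origin: middle of the lower edge of the plate's back face; x from back to front (tray side), z up. Hung, its x points as the board's.
- shelf_entry (a point): Centre of the keyhole's entry hole on the plate's back face (0, 0, 28 mm in the shelf's frame; axes as the shelf's). The hole goes through the plate: 21 mm wide and high with 5 mm bevelled corners, then a slot 11 mm wide upward from it, ending at z = 50 mm.
- shelf_seat (a point): Point of the plate's back face where the stud's axis lies when fully home (0, 0, 47 mm in the shelf's frame, 19 mm above the entry; axes as the shelf's). Sliding down, the sprung head pinches the plate: it takes a downward push of up to about 8 N, does not fall by itself, and ends at a firm stop (slot end on shank).
- shelf_grip (a point): Middle of the beech grip block, the place to grip the shelf, across its 40 mm width (18, 0, 76 mm in the shelf's frame); axes as the shelf's.
- box: Small beech box with sliding lid, 100 x 65 x 42 mm, origin under its middle. Leave it.
- carabiner: Carabiner, lying flat, 106 x 60 x 10 mm, origin under its middle. Leave it.
- bar: Stainless crampon adjustment bar, 140 x 16 x 5 mm, upturned end 14 mm high, origin under its middle. Leave it.
- clip: Black silicone helmet lamp clip, 45 x 28 x 24 mm, origin under its middle. Leave it.
- pulley: Chrome pulley lying flat, 75 x 42 x 23 mm, origin under its middle. Leave it.
- tin: Round metal wax tin, 66 mm diameter, 26 mm high, origin under its middle. Leave it.
Not all that is in view belongs to the job. Leave any orange or red look-alike of the shelf alone.

How it is judged (in metres and radians):
On the way:
1. the entry hole is over the stud's head: the plate lies flat on the board, 10 to 23 mm above its home (x of shelf_seat in the frame of track_mid between -0.003 and 0.003 m and y of shelf_seat in the frame of track_mid between -0.019 and 0.019 m and z of shelf_seat in the frame of track_mid between 0.01 and 0.023 m), for 0.05 s.
At the end, for the whole second after the job is handed in: The shelf hangs on the stud at rest: its seat point is level with the track within 2.5 mm (4 mm below), its plate is flat on the board within 3 mm and 0.07 rad, within 19 mm of the track's middle, upright within 0.09 rad, and let go (x of shelf_seat in the frame of track_mid between -0.003 and 0.003 m and y of shelf_seat in the frame of track_mid between -0.019 and 0.019 m and z of shelf_seat in the frame of track_mid between -0.004 and 0.0025 m and angle between the x axis of shelf and the x axis of board, either way round below 0.07 rad and angle between shelf's own z axis and vertical below 0.09 rad and linear speed of shelf below 0.01 m/s and angular speed of shelf below 0.1 rad/s); the robot touches nothing.
It fails at once if the shelf presses on the board or its stud with more than 45 N, all contacts added up (contact force between shelf and board above 45 N).
It fails at once if the robot presses on the board or its stud with more than 45 N, all contacts added up (contact force between any of the arm, the fingers and board above 45 N).
It fails at once if other gear is moved by more than 25 mm (distance of any of box, carabiner, bar, clip, pulley, tin from where it was at the start of the episode above 0.025 m).
It also fails if it takes over 64 s, if anything falls off the work surface, if the arm or the gripper's body presses on something with over 40 N, if the wrist force passes 120 N, or if a joint passes its speed limit or range.

## Working session

There is one attempt and no reset: what is moved stays moved. The work goes in short steps, Python scripts to look and compute and a shell command to move; the robot and the scene stay as the last step left them, time stands still between calls to the robot, and variables do not carry over. Pictures are saved under pics/ and viewed, and the job is handed in when it is done.

```bash
mkdir -p pics; ls; python3 - <<'E'
from rig import env
import cv2
for n in ("scene","top"):
    im=env.get_image(n); cv2.imwrite(f"pics/{n}0.png",im[:,:,::-1]); print(n,env.camera_model(n))
print(env.observe())
E
```

```text
pics
scene {'fx': 433.84136789843814, 'fy': 433.84136789843814, 'cx': 325.1372500992438, 'cy': 239.01449070783326, 'k1': -0.06484409143307084, 'origin': array([ 1.13741322, -0.38875796,  0.67630468]), 'orientation': array([[ 0.49276018, -0.55215825,  0.67253897],
       [ 0.87012634,  0.30536325, -0.38682482],
       [ 0.00821984,  0.77580574,  0.63091829]])}
top {'fx': 442.6856219182864, 'fy': 442.6856219182864, 'cx': 317.6605253682708, 'cy': 239.923793285946, 'k1': -0.013658652950271577, 'origin': array([ 0.37952067, -0.01844249,  0.89245281]), 'orientation': array([[-0.10934909,  0.97313058, -0.20263182],
       [-0.99400019, -0.10757097,  0.01980153],
       [-0.00252783,  0.20358135,  0.97905477]])}
{'time_s': 0.1, 'q': array([ 5.53311798e+01,  2.18364402e+01,  7.43816236e+01, -1.16056000e-04,
        8.38568407e+01, -1.23359167e+01]), 'qvel': array([-0.08309306, -0.09935368, -0.18668851, -0.08481199, -0.07246251,
       -0.06959299]), 'joint_efforts': array([ 4.02594465e-03, -4.49221158e+01, -2.31659299e+01, -1.71687843e-04,
        3.63860141e-03,  5.45876594e-05]), 'position': array([0.2088479 , 0.50852839, 0.24477283]), 'tool_rot': array([[-7.41994895e-04, -9.24991634e-01,  3.79986745e-01],
       [-1.07636411e-03,  3.79987369e-01,  9.24991049e-01],
       [-9.99999145e-01,  2.77334543e-04, -1.27757648e-03]]), 'ft_force': array([ 0.1176879 , -0.03450187,  0.40754404]), 'wrist_torque': array([0.05390408, 0.0004784 , 0.00506746]), 'grip_width': 0.0852465564676615}
```

View pics/scene0.png

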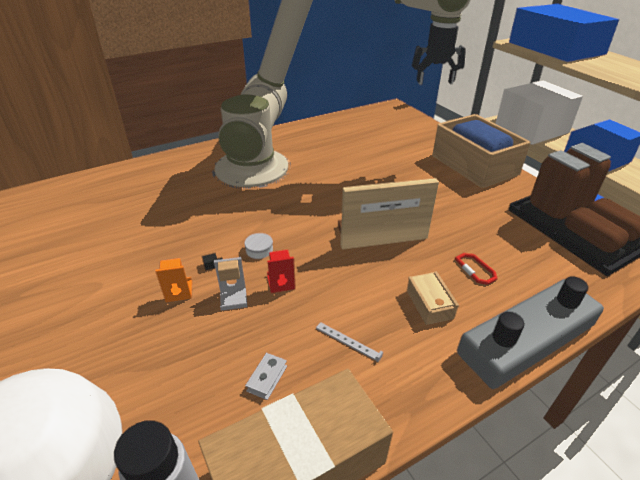

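View pics/top0.png

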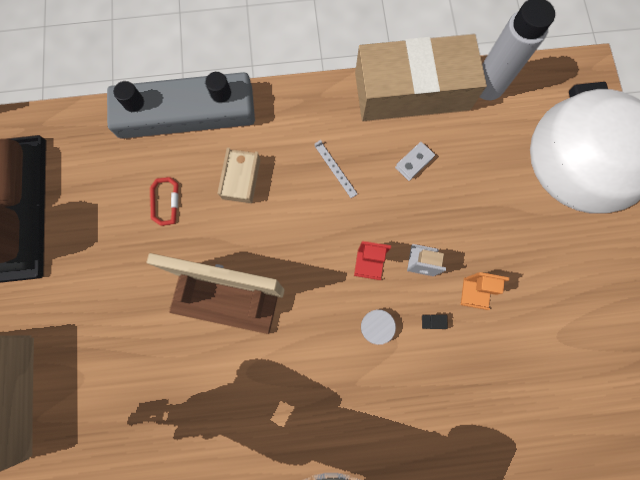

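Candidates for the shelf are orange at scene (174,282) / top (483,290), red at scene (281,272) / top (371,260), and steel with a beech block at scene (231,283) / top (427,260). By the description it's the steel one. I'll check that in close crops, along with the board.

```bash
python3 - <<'E'
import cv2, numpy as np
s=cv2.imread("pics/scene0.png"); t=cv2.imread("pics/top0.png")
a=cv2.resize(s[235:325,190:310],None,fx=5,fy=5,interpolation=cv2.INTER_CUBIC)
cv2.imwrite("pics/c1.png",a)
cv2.imwrite("pics/c2.png",cv2.resize(t[230:300,390:470],None,fx=8,fy=8,interpolation=cv2.INTER_CUBIC))
cv2.imwrite("pics/c3.png",cv2.resize(s[170:260,325:445],None,fx=6,fy=6,interpolation=cv2.INTER_CUBIC))
cv2.imwrite("pics/c4.png",cv2.resize(t[240:340,140:295],None,fx=5,fy=5,interpolation=cv2.INTER_CUBIC))
E
```

```text
(no output)
```

View pics/c1.png

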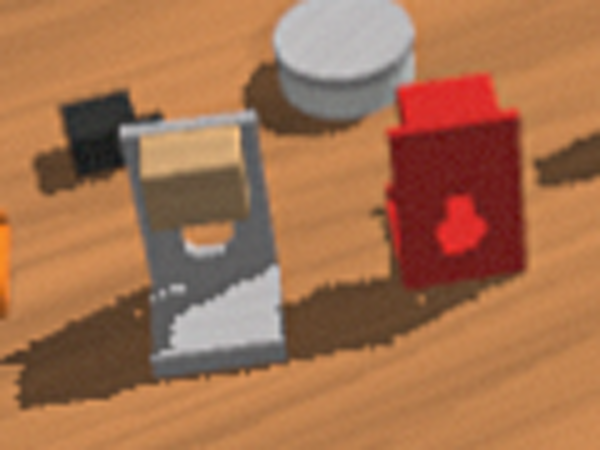

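View pics/c2.png

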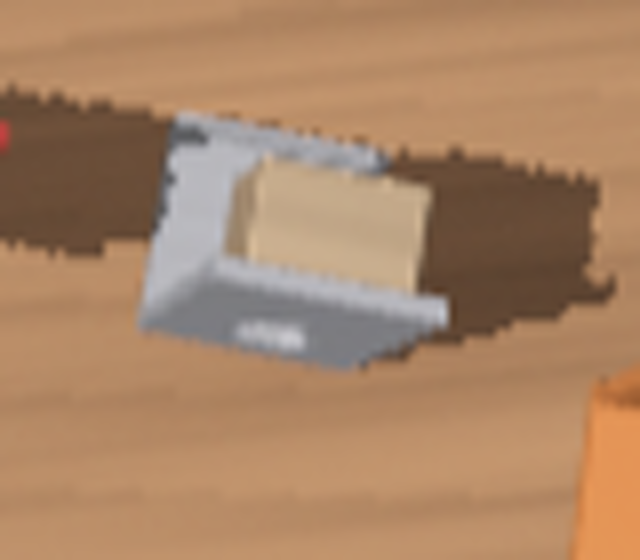

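View pics/c3.png

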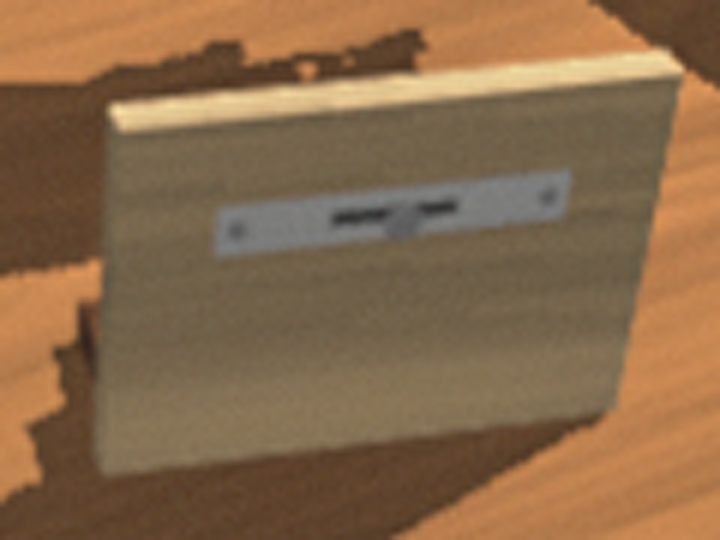

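View pics/c4.png

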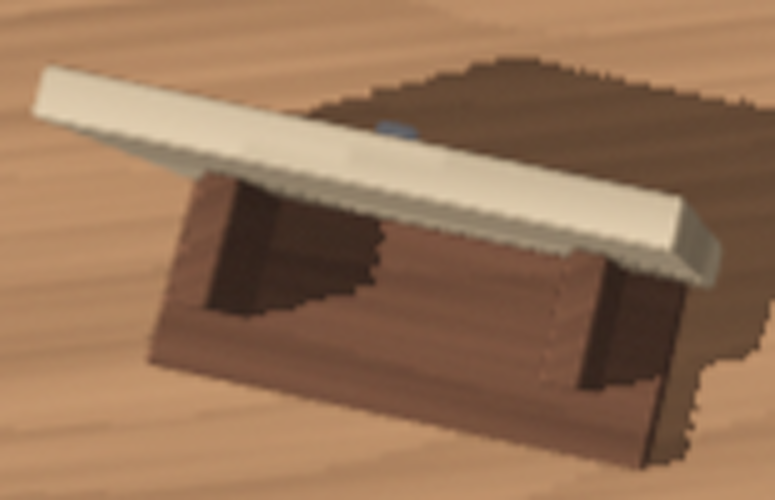

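The choice is confirmed. The middle one is grey steel with a beech block and its tray faces the scene camera, roughly the same way as the board. The stud head shows at scene about (392,207), slightly left of the track's middle. Next I'll measure.

```bash
cat > h.py <<'E'
import numpy as np, cv2
from rig import env
def ray(n,px):
    c=env.camera_model(n); K=np.array([[c['fx'],0,c['cx']],[0,c['fy'],c['cy']],[0,0,1]])
    p=cv2.undistortPoints(np.array(px,float).reshape(-1,1,2),K,np.array([c['k1'],0,0,0]))[:,0]
    d=np.c_[p[:,0],-p[:,1],-np.ones(len(p))]@np.array(c['orientation']).T
    return np.array(c['origin']),d
def onz(n,px,z):
    o,d=ray(n,px); return o+d*((z-o[2])/d[:,2])[:,None]
def proj(n,P):
    c=env.camera_model(n); q=(np.atleast_2d(P)-c['origin'])@np.array(c['orientation'])
    x=q[:,0]/-q[:,2]; y=-q[:,1]/-q[:,2]; f=1+c['k1']*(x*x+y*y)
    return np.c_[c['fx']*x*f+c['cx'],c['fy']*y*f+c['cy']]
def tri(p1,p2):
    o1,d1=ray('scene',[p1]); o2,d2=ray('top',[p2]); A=np.c_[d1[0],-d2[0]]
    t=np.linalg.lstsq(A,o2-o1,rcond=None)[0]; a=o1+d1[0]*t[0]; b=o2+d2[0]*t[1]
    return (a+b)/2,np.linalg.norm(a-b)
E
python3 - <<'E'
from h import *
np.set_printoptions(precision=4,suppress=True)
def info(nm,P): 
    v=P[1]-P[0]; print(nm,P.tolist(),'len',np.linalg.norm(v[:2]).round(4),'yaw of +y edge',np.degrees(np.arctan2(-v[0],v[1])).round(2),(np.degrees(np.arctan2(v[0],-v[1]))).round(2),'mid',P.mean(0)[:2])
C4=lambda x,y:(140+x/5-.4,240+y/5-.4)
C3=lambda x,y:(325+x/6-.4,170+y/6-.4)
C1=lambda x,y:(190+x/5-.4,235+y/5-.4)
C2=lambda x,y:(390+x/8-.44,230+y/8-.44)
info('board top',onz('top',[C4(43,67),C4(682,197)],.165))
info('board scene',onz('scene',[C3(117,131),C3(680,79)],.165))
info('board scene foot',onz('scene',[C3(105,475),C3(613,411)],.0))
info('shelf top back edge',onz('top',[C2(210,276),C2(447,326)],.09))
info('shelf top front edge',onz('top',[C2(217,258),C2(447,300)],.09))
info('shelf scene back edge',onz('scene',[C1(120,127),C1(256,112)],.09))
info('lip scene bottom',onz('scene',[C1(153,375),C1(286,361)],.0))
info('lip scene top',onz('scene',[C1(152,357),C1(284,343)],.012))
info('lip top',onz('top',[C2(178,112),C2(387,152)],.012))
info('block top',onz('top',[C2(268,155),C2(432,188)],.09))
print('stud z',onz('scene',[C3(403,221)],.115),onz('top',[C4(397,123)],.123))
print(tri(C3(403,221),C4(397,128)))
E
```

```text
board top [[0.5390194021230278, 0.25111162071702176, 0.16500000000000004], [0.47220918463457673, 0.04232112663117381, 0.16500000000000004]] len 0.2192 yaw of +y edge 162.26 -17.74 mid [0.5056 0.1467]
board scene [[0.4702991053020912, 0.041000412825774324, 0.16500000000000004], [0.5407611919437691, 0.24513017586183106, 0.16500000000000004]] len 0.2159 yaw of +y edge -19.04 160.96 mid [0.5055 0.1431]
board scene foot [[0.4686034328651665, 0.04328474209012351, 0.0], [0.5360155525659709, 0.24948172411008163, 1.1102230246251565e-16]] len 0.2169 yaw of +y edge -18.1 161.9 mid [0.5023 0.1464]
shelf top back edge [[0.48098942290885477, -0.20835785732719994, 0.08999999999999997], [0.46362352818320957, -0.2604099682551098, 0.08999999999999997]] len 0.0549 yaw of +y edge 161.55 -18.45 mid [ 0.4723 -0.2344]
shelf top front edge [[0.48493257731690703, -0.2105942015365161, 0.08999999999999997], [0.46953587463066615, -0.2614113633371471, 0.08999999999999997]] len 0.0531 yaw of +y edge 163.14 -16.86 mid [ 0.4772 -0.236 ]
shelf scene back edge [[0.4617487967932735, -0.26001867651230803, 0.08999999999
[... 343 characters left out ...]
5, -0.2764127436327563, 0.01200000000000001], [0.5329088305593784, -0.22614908233189632, 0.01200000000000001]] len 0.0537 yaw of +y edge -20.53 159.47 mid [ 0.5235 -0.2513]
lip top [[0.5332782417633262, -0.2252168871105643, 0.01200000000000001], [0.5172548203796069, -0.2762439088419458, 0.01200000000000001]] len 0.0535 yaw of +y edge 162.57 -17.43 mid [ 0.5253 -0.2507]
block top [[0.5073775710482673, -0.22599418768393695, 0.08999999999999997], [0.49558736187388763, -0.2623276102058232, 0.08999999999999997]] len 0.0382 yaw of +y edge 162.02 -17.98 mid [ 0.5015 -0.2442]
stud z [[0.5103 0.1454 0.115 ]] [[0.5145 0.1431 0.123 ]]
(array([0.5133, 0.1437, 0.1176]), np.float64(0.0013964959046649174))
```

```bash
python3 -m jog '[[0.5,0,-0.033,-0.035,-0.01],[0.5,0,-0.065,-0.07,-0.02],[0.5,0,-0.098,-0.105,-0.03],[0.5,0,-0.13,-0.14,-0.04],[0.5,0,-0.163,-0.175,-0.05],[0.5,0,-0.196,-0.21,-0.06],[0.5,0,-0.228,-0.245,-0.07],[0.5,0,-0.26,-0.28,-0.07],[0.5,0,-0.293,-0.315,-0.07],[0.5,0,-0.326,-0.35,-0.07],[0.5,0,-0.358,-0.385,-0.07],[0.5,0,-0.39,-0.42,-0.07],[0.5,0,-0.424,-0.456,-0.07],[0.5,0,-0.456,-0.49,-0.07],[0.5,0,-0.488,-0.525,-0.07],[0.5,0,-0.52,-0.56,-0.07],[0.5,0,-0.543,-0.586,-0.07],[0.5,0,-0.543,-0.586,-0.07],[0.5,0.05,-0.543,-0.586,-0.07],[0.5,0.05,-0.543,-0.586,-0.07]]' 60
python3 - <<'E'
from h import *
np.set_printoptions(precision=4,suppress=True)
for n in ("scene","top"):
    cv2.imwrite(f"pics/{n}1.png",env.get_image(n)[:,:,::-1])
s=cv2.imread("pics/scene1.png")[180:330,150:330]; t=cv2.imread("pics/top1.png")[200:350,340:520]
cv2.imwrite("pics/m1.png",np.hstack([cv2.resize(s,None,fx=2.2,fy=3*.73),cv2.resize(t,None,fx=2.2,fy=3*.73)]))
o=env.observe(); print(o['time_s'],o['position'],o['tool_rot'],o['grip_width'],o['ft_force'])
y=np.radians(-18.3);a=np.array([np.cos(y),np.sin(y),0]);b=np.array([-a[1],a[0],0])
m=np.array([.5045,.1452,.115])
print('mid',proj('scene',m),proj('top',m+[0,0,.05]))
for s in (0,.002,.004): print(s,proj('scene',m+.009*a+s*b),proj('top',m+.009*a+s*b+[0,0,.008]))
print('screws',proj('scene',[m-.06*b,m+.06*b]))
E
```

```text
time_s: 2.1
position: [0.4863, -0.2376, 0.1905]
tool_rot: [[-0.009, -0.949, 0.314], [0.007, 0.314, 0.949], [-1.0, 0.011, 0.004]]
ft_force: [-0.6, 0.6, -0.4]
grip_width: 0.0642
2.2 [ 0.4884 -0.2391  0.1958] [[-0.0012 -0.9495  0.3139]
 [ 0.001   0.3139  0.9495]
 [-1.      0.0014  0.0006]] 0.06415486064909752 [ 0.7918 -0.6884  0.6246]
mid [[390.1676 205.1846]] [[212.5537 266.475 ]]
0 [[391.3957 207.4158]] [[219.4734 264.9727]]
0.002 [[392.2388 207.3242]] [[218.3729 264.7379]]
0.004 [[393.0813 207.2326]] [[217.2727 264.5031]]
screws [[364.7451 207.9291]
 [415.0234 202.5131]]
```

View pics/m1.png

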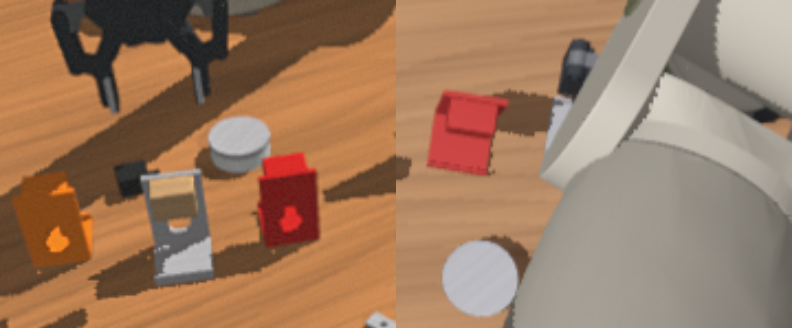

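The gripper hangs above the steel shelf, open and aligned with its plate. Red is at about (290,200) in the montage and orange at about (55,220), both clear of it. Next I descend and grip.

```bash
python3 -m jog '[[0.5,0.025,-0.001,-0.001,0],[0.5,0.05,-0.001,-0.001,0],[0.5,0.075,-0.001,-0.001,0],[0.5,0.1,-0.001,-0.001,0],[0.5,0.115,-0.001,-0.001,0],[0.5,0.122,-0.001,-0.001,0],[0.5,0.122,-0.001,-0.001,0],[0.5,0.122,-0.001,-0.001,0],[-0.1,0.122,-0.001,-0.001,0],[-0.4,0.122,-0.001,-0.001,0],[-0.4,0.122,-0.001,-0.001,0],[-0.4,0.122,-0.001,-0.001,0],[-0.4,0.122,-0.001,-0.001,0],[-0.4,0.122,-0.001,-0.001,0]]' 60
python3 - <<'E'
from h import *
for n in ("scene",):
    cv2.imwrite(f"pics/{n}2.png",env.get_image(n)[:,:,::-1])
s=cv2.imread("pics/scene2.png")[180:330,150:330]
cv2.imwrite("pics/m2.png",cv2.resize(s,None,fx=4,fy=4))
print(env.observe())
E
```

```text
time_s: 3.6
position: [0.4897, -0.241, 0.0745]
tool_rot: [[0.002, -0.949, 0.314], [-0.001, 0.314, 0.949], [-1.0, -0.002, -0.0]]
ft_force: [-0.3, 2.4, 6.8]
grip_width: 0.0391
{'time_s': 3.65, 'q': array([-3.86476470e+01,  3.19091274e+01,  8.88849558e+01,  1.77818984e-02,
        5.91009936e+01, -1.10339671e+02]), 'qvel': array([ 0.01723437, -0.11192388,  0.02464009, -0.07373674,  0.01891766,
       -0.10196137]), 'joint_efforts': array([-8.66813902e-01, -4.46545851e+01, -1.61799502e+01, -1.85966827e-01,
       -3.19888378e-01,  2.35509162e-02]), 'position': array([ 0.48965986, -0.24102657,  0.07446606]), 'tool_rot': array([[ 1.59654421e-03, -9.49330312e-01,  3.14276009e-01],
       [-9.35700162e-04,  3.14274854e-01,  9.49331576e-01],
       [-9.99998288e-01, -1.80971794e-03, -3.86534830e-04]]), 'ft_force': array([-0.07423151,  2.26452136,  5.73782803]), 'wrist_torque': array([0.16703557, 0.04390542, 0.05288306]), 'grip_width': 0.039317729649336344}
```

View pics/m2.png

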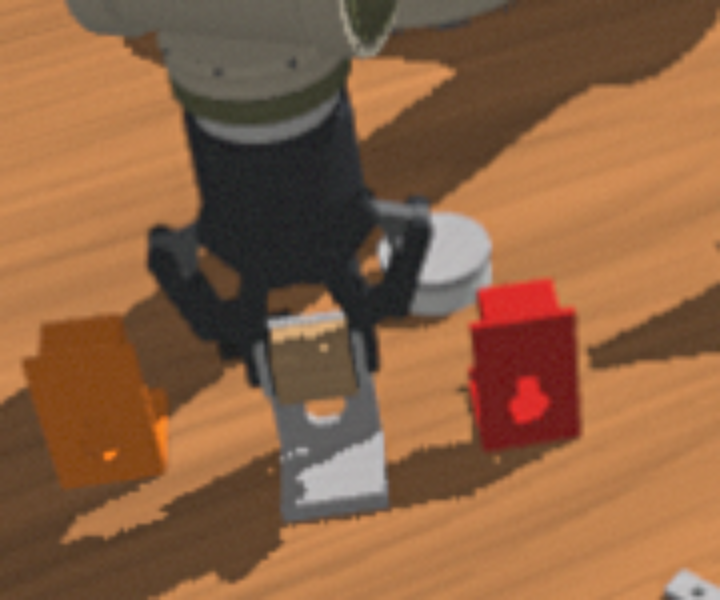

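Gripped at 39 mm on the block and aligned. I'll lift it with a firmer grip and check the force.

```bash
python3 -m jog '[[-0.5,0,0,0,0],[-0.5,0,0,0,0],[-0.5,-0.01,0,0,0],[-0.5,-0.03,0,0,0],[-0.5,-0.055,0,0,0],[-0.5,-0.08,0,0,0],[-0.5,-0.105,0,0,0],[-0.5,-0.12,0,0,0],[-0.5,-0.125,0,0,0],[-0.5,-0.125,0,0.005,0],[-0.5,-0.125,0,0.02,0],[-0.5,-0.125,0.003,0.045,0],[-0.5,-0.125,0.006,0.08,0],[-0.5,-0.125,0.01,0.12,0],[-0.5,-0.125,0.014,0.16,0],[-0.5,-0.125,0.018,0.2,0],[-0.5,-0.125,0.022,0.24,0],[-0.5,-0.125,0.026,0.28,0],[-0.5,-0.125,0.031,0.315,0],[-0.5,-0.125,0.034,0.34,0]]' 100
python3 - <<'E'
from h import *
print(env.observe())
E
python3 -m jog '[[-0.5,0,0.002,0.02,0],[-0.5,0,0.004,0.028,0],[-0.5,0,0.004,0.032,0],[-0.5,0,0.004,0.032,0],[-0.5,0,0.004,0.032,0],[-0.5,0,0.004,0.032,0]]'
python3 - <<'E'
from h import *
for n in ("scene","top"):
    cv2.imwrite(f"pics/{n}3.png",env.get_image(n)[:,:,::-1])
s=cv2.imread("pics/scene3.png")[130:265,320:470]
cv2.imwrite("pics/m3.png",cv2.resize(s,None,fx=5,fy=4.4))
t=cv2.imread("pics/top3.png")[180:340,130:320]
cv2.imwrite("pics/m3t.png",cv2.resize(t,None,fx=4,fy=3.7))
print(env.observe())
E
```

```text
time_s: 5.65
position: [0.5631, 0.096, 0.1971]
tool_rot: [[-0.002, -0.95, 0.312], [0.001, 0.312, 0.95], [-1.0, 0.003, -0.0]]
ft_force: [0.1, -0.3, -1.5]
grip_width: 0.0385
{'time_s': 5.65, 'q': array([-2.20505309e+00,  2.61507161e+01,  7.54759753e+01,  3.22086751e-02,
        7.85138048e+01, -7.40138723e+01]), 'qvel': array([ 24.4039049 ,   8.18684261, -14.02645564,  -0.57800234,
         5.74814155,  24.62876875]), 'joint_efforts': array([ -1.40337758, -50.24587154, -21.93973303,   0.12614707,
        -0.0667692 ,  -0.41306027]), 'position': array([0.56307735, 0.09604033, 0.19713723]), 'tool_rot': array([[-2.42907412e-03, -9.49981905e-01,  3.12295500e-01],
       [ 6.44827492e-04,  3.12294869e-01,  9.49984999e-01],
       [-9.99996842e-01,  2.50896070e-03, -1.46012935e-04]]), 'ft_force': array([ 0.05162852, -0.33903655, -1.50172624]), 'wrist_torque': array([-0.04684351, -0.02058272,  0.01208776]), 'grip_width': 0.03848157745501796}
time_s: 6.25
position: [0.57, 0.1234, 0.1983]
tool_rot: [[-0.0, -0.949, 0.315], [-0.0, 0.315, 0.949], [-1.0, 0.0, -0.0]]
ft_force: [-0.2, -0.1, -2.0]
grip_width: 0.0388
{'time_s': 6.35, 'q': array([ 6.09345425e-01,  2.72082023e+01,  7.34139502e+01, -2.66536727e-03,
        7.93760616e+01, -7.10131122e+01]), 'qvel': array([ 0.21255901,  0.03982472, -0.05735882,  0.09317858,  0.07595583,
       -0.0304953 ]), 'joint_efforts': array([ 2.95354275e-02, -5.01812339e+01, -2.29832232e+01,  2.95965547e-03,
        7.35520473e-03, -1.73053799e-03]), 'position': array([0.57010409, 0.12355884, 0.19837193]), 'tool_rot': array([[ 3.16561958e-05, -9.49002363e-01,  3.15268954e-01],
       [-4.53879243e-05,  3.15268952e-01,  9.49002363e-01],
       [-9.99999998e-01, -4.43512081e-05, -3.30930317e-05]]), 'ft_force': array([-0.64027617, -0.82408076, -2.88904379]), 'wrist_torque': array([0.00052946, 0.00659211, 0.0223663 ]), 'grip_width': 0.038348014406348455}
```

View pics/scene3.png

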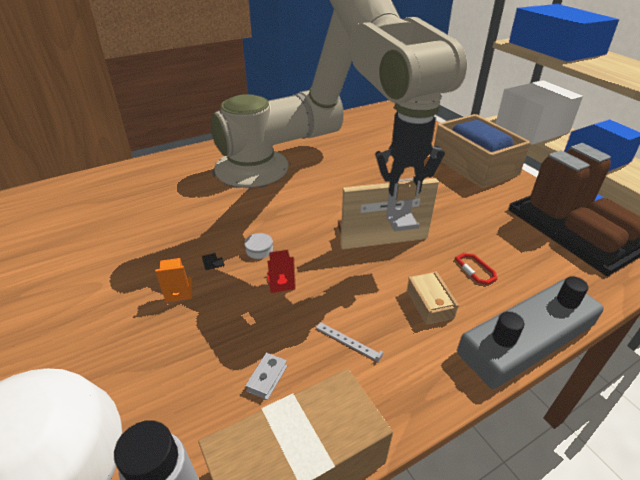

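View pics/m3t.png

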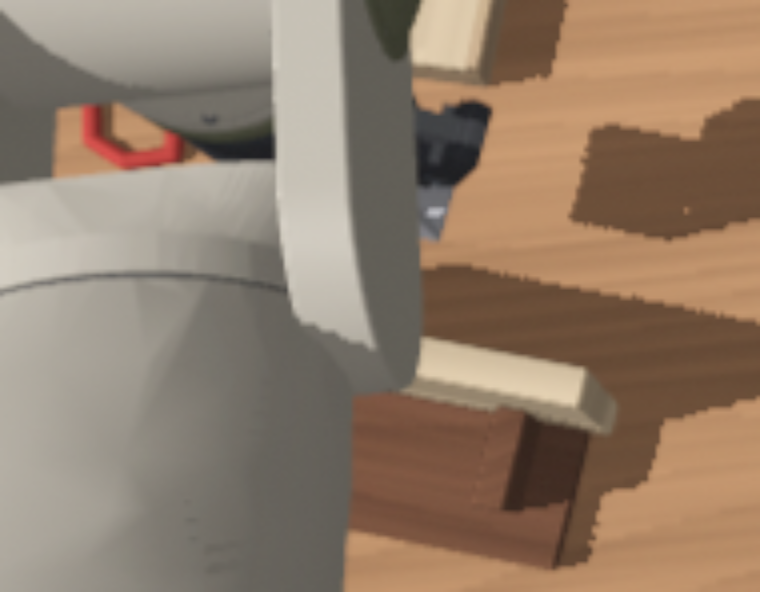

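View pics/m3.png

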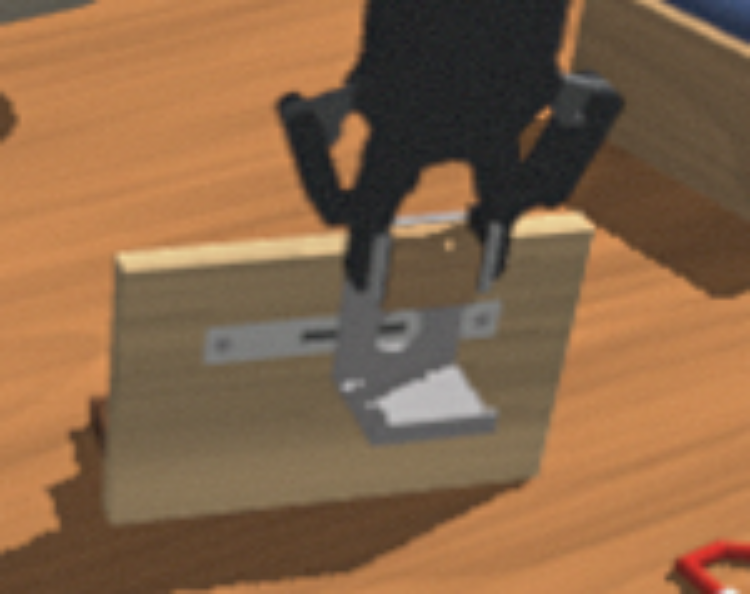

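```bash
cat >> h.py <<'E'
def shelf(origin,yaw=-18.4):
    y=np.radians(yaw);a=np.array([np.cos(y),np.sin(y),0]);b=np.array([-a[1],a[0],0]);u=np.array([0,0,1.])
    return lambda x,yy,z: np.array(origin)+x*a+yy*b+z*u
E
python3 - <<'E'
from h import *
np.set_printoptions(precision=2,suppress=True)
p=env.observe()['position']; S=shelf([0,0,0]); o=p-S(.0192,0,.0745)
S=shelf(o); q=proj('scene',[S(.055,-.027,0),S(.055,.027,0),S(.055,-.027,.012),S(.055,.027,.012),S(0,-.027,0.028),S(.005,0,.0175),S(0,0,.09),S(.031,-.02,.058)])
print(o,np.c_[(q[:,0]-320+.4)*5,(q[:,1]-130+.4)*4.4])
E
```

```text
[0.55 0.13 0.12] [[370.83 447.89]
 [493.76 435.14]
 [373.97 427.66]
 [497.89 415.02]
 [337.4  333.23]
 [398.75 351.11]
 [414.98 217.67]
 [384.03 315.83]]
```

```bash
python3 - <<'E'
from h import *
np.set_printoptions(precision=2,suppress=True)
S=shelf([.4717,-.2343,0]); L=[(.055,-.027,0),(.055,.027,0),(.005,0,.0175),(.031,-.02,.058),(.031,.02,.058),(0,-.027,.09),(0,.027,.09),(.031,-.02,.09),(.031,.02,.09)]
q=proj('scene',[S(*l) for l in L]); print((q-[190,235]+.4)*5)
p=env.observe()['position']; S=shelf(p-shelf([0,0,0])(.0192,0,.0745)); q=proj('scene',[S(*l) for l in L]); print((q-[370,160]+.4)*10)
s=cv2.imread("pics/scene3.png")[160:240,370:430]
cv2.imwrite("pics/m3b.png",cv2.resize(s,None,fx=10,fy=7.5,interpolation=cv2.INTER_CUBIC))
E
```

```text
[[155.32 379.51]
 [286.94 361.81]
 [212.04 255.87]
 [151.12 236.5 ]
 [250.86 223.9 ]
 [121.36 128.99]
 [255.63 112.87]
 [139.22 178.59]
 [241.39 166.03]]
[[241.66 717.93]
 [487.53 688.95]
 [297.5  497.98]
 [268.07 417.8 ]
 [453.89 398.29]
 [204.18 206.74]
 [454.29 182.84]
 [285.77 284.17]
 [475.64 265.35]]
```

View pics/m3b.png

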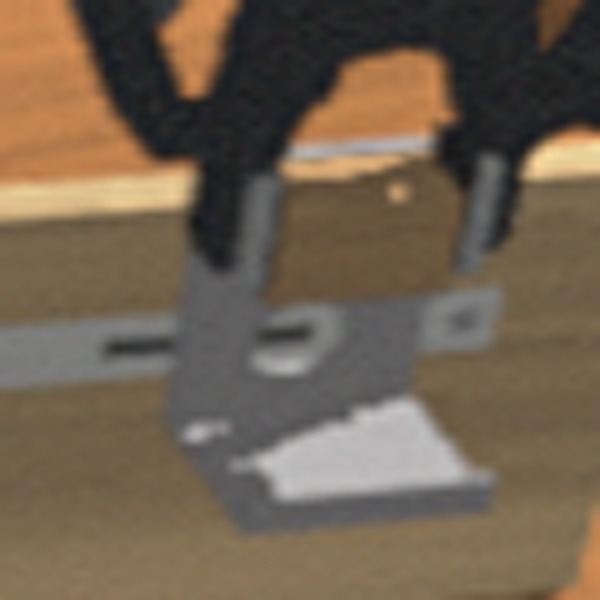

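The shelf is held upright with no slip; its projected corners match to about 1 px. Next I go down to entry height and forward, stopping about 4 mm short of the head.

```bash
python3 -m jog '[[-0.5,0.01,0.005,0.001,0],[-0.5,0.025,0.012,0.001,0],[-0.5,0.035,0.02,0.001,0],[-0.5,0.037,0.027,0.001,0],[-0.5,0.037,0.033,0.001,0],[-0.5,0.037,0.036,0.001,0],[-0.5,0.037,0.036,0.001,0],[-0.5,0.037,0.036,0.001,0],[-0.5,0.037,0.036,0.001,0]]'
python3 - <<'E'
from h import *
np.set_printoptions(precision=4,suppress=True)
im=env.get_image("scene")[:,:,::-1]; cv2.imwrite("pics/scene4.png",im)
cv2.imwrite("pics/m4.png",cv2.resize(im[150:240,330:450],None,fx=6,fy=6,interpolation=cv2.INTER_CUBIC))
o=env.observe(); print(o['time_s'],o['position'],o['ft_force'],o['position']@[.9489,-.3156,0],o['position']@[.3156,.9489,0])
E
```

```text
time_s: 7.25
position: [0.5366, 0.1363, 0.1616]
tool_rot: [[0.001, -0.949, 0.315], [-0.0, 0.315, 0.949], [-1.0, -0.001, 0.0]]
ft_force: [0.1, -0.6, -2.8]
grip_width: 0.0384
7.3 [0.5365 0.1363 0.1614] [-0.0899  1.144  -2.3455] 0.4660480793080486 0.2986826371917536
```

View pics/m4.png

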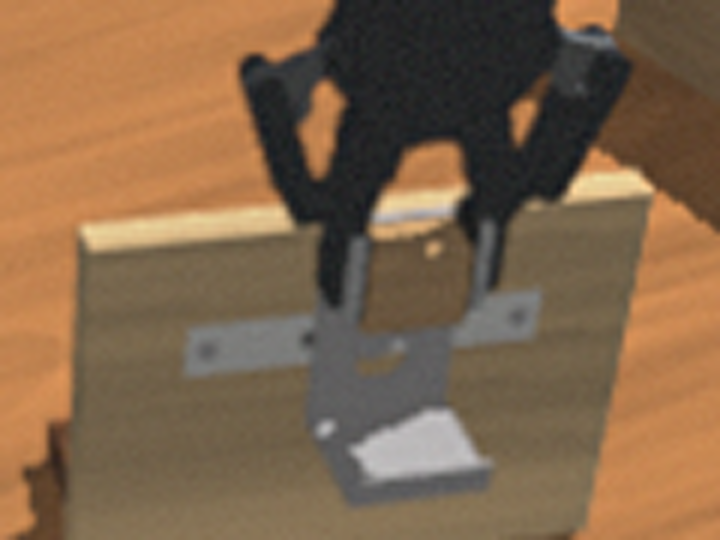

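```bash
python3 -m jog '[[-0.5,0,0.002,0,0],[-0.5,0,0.004,0,0],[-0.5,0,0.006,0,0],[-0.5,0,0.007,0,0],[-0.5,0,0.007,0,0],[-0.5,0,0.007,0,0]]'
python3 -m jog '[[-0.5,0,0.001,0,0],[-0.5,0,0.002,0,0],[-0.5,0,0.002,0,0],[-0.5,0,0.002,0,0]]'
```

```text
time_s: 7.9
position: [0.5296, 0.1386, 0.1614]
tool_rot: [[0.0, -0.949, 0.314], [-0.0, 0.314, 0.949], [-1.0, -0.0, 0.0]]
ft_force: [0.9, -0.1, -2.0]
grip_width: 0.0385
time_s: 8.3
position: [0.5276, 0.1393, 0.1613]
tool_rot: [[-0.0, -0.949, 0.314], [-0.0, 0.314, 0.949], [-1.0, 0.0, -0.0]]
ft_force: [0.7, 0.2, -2.5]
grip_width: 0.0387
```

The plate is about 4 mm past the head's end plane with no force, so the hole is over the head. I continue to flush.

```bash
python3 -m jog '[[-0.5,0,0.001,0,0],[-0.5,0,0.002,0,0],[-0.5,0,0.003,0,0],[-0.5,0,0.003,0,0],[-0.5,0,0.003,0,0]]'
python3 -m jog '[[-0.5,0,0.001,0,0],[-0.5,0,0.001,0,0],[-0.5,0,0.001,0,0]]'
```

```text
time_s: 8.8
position: [0.5248, 0.1402, 0.1613]
tool_rot: [[0.0, -0.949, 0.314], [0.0, 0.314, 0.949], [-1.0, -0.0, 0.0]]
ft_force: [-0.2, 0.3, -2.5]
grip_width: 0.0384
time_s: 9.1
position: [0.5239, 0.1405, 0.1613]
tool_rot: [[-0.0, -0.949, 0.314], [0.0, 0.314, 0.949], [-1.0, 0.0, -0.0]]
ft_force: [0.7, -0.5, -1.9]
grip_width: 0.0384
```

```bash
python3 -m jog '[[-0.5,0,0.001,0,0],[-0.5,0,0.001,0,0],[-0.5,0,0.001,0,0]]'
python3 -m jog '[[-0.5,0,0.001,0,0],[-0.5,0,0.001,0,0],[-0.5,0,0.001,0,0]]'
```

```text
time_s: 9.4
position: [0.5237, 0.1406, 0.1614]
tool_rot: [[0.002, -0.949, 0.314], [-0.0, 0.314, 0.949], [-1.0, -0.002, 0.0]]
ft_force: [5.2, -1.1, -4.3]
grip_width: 0.0387
time_s: 9.7
position: [0.5236, 0.1406, 0.1615]
tool_rot: [[0.004, -0.949, 0.315], [-0.001, 0.315, 0.949], [-1.0, -0.004, 0.001]]
ft_force: [9.5, -2.9, -6.0]
grip_width: 0.0386
```

Contact came at the expected flush depth (TCP a=0.4526 against 0.4521), about 10 N with 2 mm overtravel. I take a quick look before sliding down.

```bash
python3 - <<'E'
from h import *
im=env.get_image("scene")[:,:,::-1]; cv2.imwrite("pics/scene5.png",im)
cv2.imwrite("pics/m5.png",cv2.resize(im[150:240,330:450],None,fx=6,fy=6,interpolation=cv2.INTER_CUBIC))
E
```

```text
(no output)
```

View pics/m5.png

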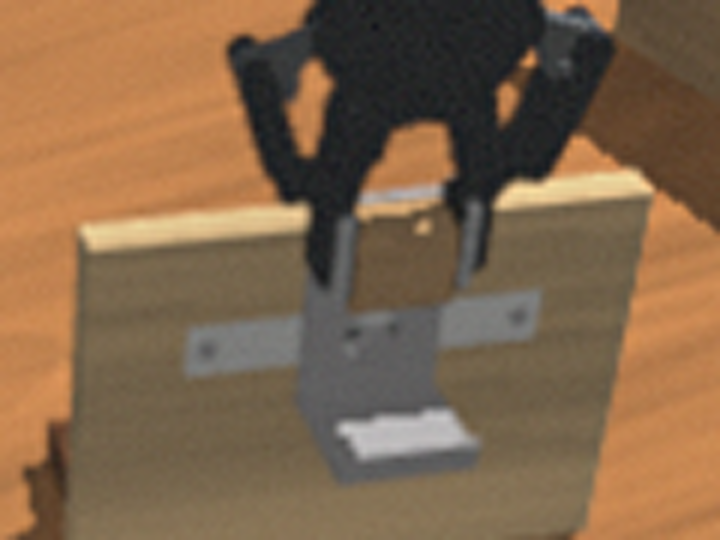

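The head fills the hole at crop (375,335) and the plate lies on the board. I ease the press by 1 mm and slide down.

```bash
python3 -m jog '[[-0.5,0,-0.001,0,0],[-0.5,0.002,-0.001,0,0],[-0.5,0.004,-0.001,0,0],[-0.5,0.005,-0.001,0,0],[-0.5,0.005,-0.001,0,0]]'
python3 -m jog '[[-0.5,0.002,0,0,0],[-0.5,0.003,0,0,0],[-0.5,0.003,0,0,0]]'
```

```text
time_s: 10.25
position: [0.5237, 0.1407, 0.1567]
tool_rot: [[0.002, -0.949, 0.314], [-0.0, 0.314, 0.949], [-1.0, -0.002, 0.0]]
ft_force: [5.3, -1.9, 0.2]
grip_width: 0.0388
time_s: 10.55
position: [0.5237, 0.1407, 0.1538]
tool_rot: [[0.002, -0.949, 0.314], [-0.0, 0.314, 0.949], [-1.0, -0.002, 0.0]]
ft_force: [5.0, -2.3, 0.5]
grip_width: 0.0385
```

```bash
python3 -m jog '[[-0.5,0.002,0,0,0],[-0.5,0.004,0,0,0],[-0.5,0.004,0,0,0]]'
python3 -m jog '[[-0.5,0.002,0,0,0],[-0.5,0.004,0,0,0],[-0.5,0.004,0,0,0]]'
```

```text
time_s: 10.85
position: [0.5237, 0.1406, 0.15]
tool_rot: [[0.003, -0.949, 0.314], [-0.001, 0.314, 0.949], [-1.0, -0.003, 0.0]]
ft_force: [5.6, -2.8, 2.1]
grip_width: 0.0385
time_s: 11.15
position: [0.5237, 0.1407, 0.146]
tool_rot: [[0.003, -0.949, 0.314], [-0.0, 0.314, 0.949], [-1.0, -0.003, 0.0]]
ft_force: [4.5, -2.4, 3.8]
grip_width: 0.039
```

```bash
python3 -m jog '[[-0.5,0.001,0,0,0],[-0.5,0.002,0,0,0],[-0.5,0.002,0,0,0]]'
python3 -m jog '[[-0.5,0.001,0,0,0],[-0.5,0.0015,0,0,0],[-0.5,0.0015,0,0,0]]'
python3 -m jog '[[-0.5,0.001,0,0,0],[-0.5,0.001,0,0,0],[-0.5,0.001,0,0,0]]'
```

```text
time_s: 11.45
position: [0.5237, 0.1407, 0.1443]
tool_rot: [[0.003, -0.949, 0.314], [-0.0, 0.314, 0.949], [-1.0, -0.003, 0.001]]
ft_force: [4.5, -2.9, 5.9]
grip_width: 0.0386
time_s: 11.75
position: [0.5237, 0.1407, 0.1426]
tool_rot: [[0.003, -0.949, 0.314], [-0.0, 0.314, 0.949], [-1.0, -0.003, 0.001]]
ft_force: [4.8, -2.2, 3.1]
grip_width: 0.0384
time_s: 12.05
position: [0.5237, 0.1408, 0.1417]
tool_rot: [[0.003, -0.949, 0.314], [-0.0, 0.314, 0.949], [-1.0, -0.003, 0.001]]
ft_force: [5.5, -1.6, 4.3]
grip_width: 0.0388
```

```bash
python3 -m jog '[[-0.5,0.001,0,0,0],[-0.5,0.001,0,0,0],[-0.5,0.001,0,0,0]]'
python3 -m jog '[[-0.5,0.001,0,0,0],[-0.5,0.001,0,0,0],[-0.5,0.001,0,0,0]]'
```

```text
time_s: 12.35
position: [0.5238, 0.1408, 0.141]
tool_rot: [[0.003, -0.949, 0.314], [-0.0, 0.314, 0.949], [-1.0, -0.003, 0.001]]
ft_force: [3.8, -1.7, 6.8]
grip_width: 0.0387
time_s: 12.65
position: [0.5238, 0.1408, 0.1404]
tool_rot: [[0.004, -0.949, 0.314], [-0.0, 0.314, 0.949], [-1.0, -0.003, 0.001]]
ft_force: [3.3, -1.9, 11.2]
grip_width: 0.0387
```

```bash
python3 -m jog '[[-0.5,0.001,0,0,0],[-0.5,0.001,0,0,0],[-0.5,0.001,0,0,0]]'
python3 - <<'E'
from h import *
im=env.get_image("scene")[:,:,::-1]; cv2.imwrite("pics/scene6.png",im)
cv2.imwrite("pics/m6.png",cv2.resize(im[150:240,330:450],None,fx=6,fy=6,interpolation=cv2.INTER_CUBIC))
E
```

```text
time_s: 12.95
position: [0.5238, 0.1408, 0.1397]
tool_rot: [[0.004, -0.949, 0.314], [-0.0, 0.314, 0.949], [-1.0, -0.004, 0.001]]
ft_force: [1.8, -2.6, 14.0]
grip_width: 0.0383
```

View pics/m6.png

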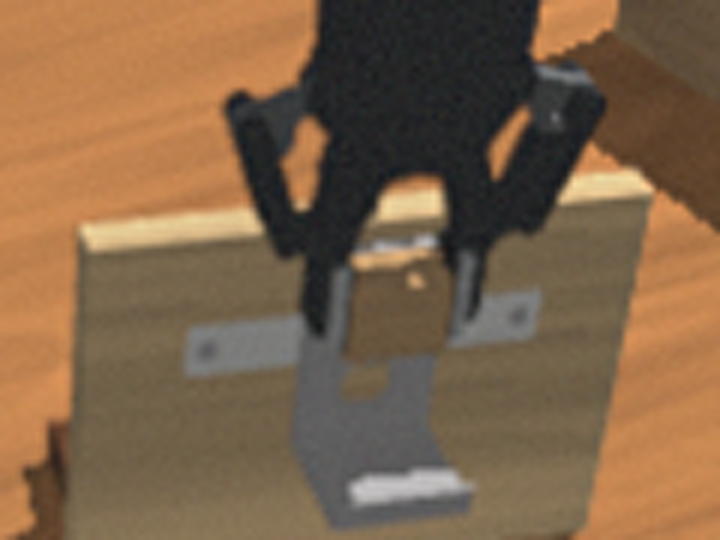

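Firm stop found (about 7 N/mm, the rubber's rate); the head has left the hole and the wood shows through at (365,380). I unload the push and release.

```bash
python3 -m jog '[[-0.5,-0.001,0,0,0],[-0.5,-0.002,-0.001,0,0],[-0.5,-0.002,-0.001,0,0],[-0.5,-0.002,-0.001,0,0]]'
python3 -m jog '[[-0.1,0,0,0,0],[0.1,0,0,0,0],[0.3,0,0,0,0],[0.3,0,0,0,0],[0.3,0,0,0,0],[0.3,0,0,0,0]]'
python3 - <<'E'
from h import *
print(env.observe()['ft_force'])
im=env.get_image("scene")[:,:,::-1]; cv2.imwrite("pics/scene7.png",im)
cv2.imwrite("pics/m7.png",cv2.resize(im[150:240,330:450],None,fx=6,fy=6,interpolation=cv2.INTER_CUBIC))
E
```

```text
time_s: 13.4
position: [0.5238, 0.1408, 0.1405]
tool_rot: [[0.001, -0.949, 0.314], [0.0, 0.314, 0.949], [-1.0, -0.0, 0.001]]
ft_force: [0.3, -0.5, 7.6]
grip_width: 0.0385
time_s: 14.0
position: [0.5237, 0.1406, 0.1397]
tool_rot: [[-0.001, -0.949, 0.314], [-0.0, 0.314, 0.949], [-1.0, 0.001, -0.0]]
ft_force: [-0.5, 0.7, 0.4]
grip_width: 0.0553
[-0.54434261  0.66455627  0.43787916]
```

View pics/m7.png

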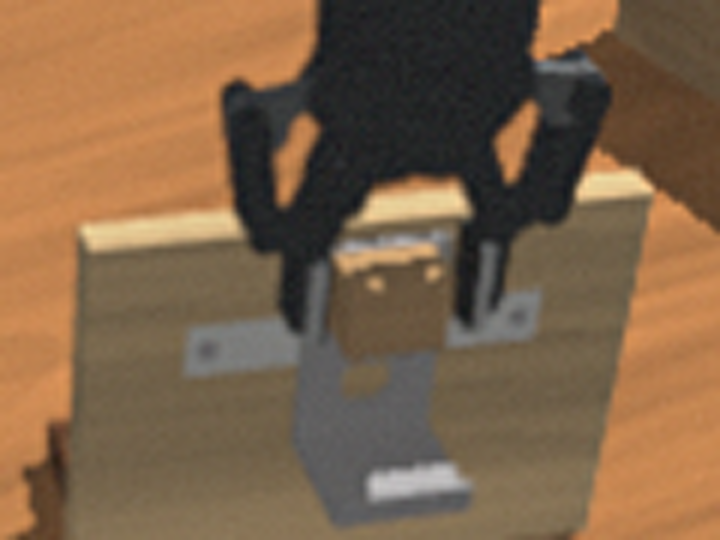

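The shelf stays on the stud with the jaws open. I retreat straight up and look.

```bash
python3 -m jog '[[0.3,-0.005,0,0,0],[0.3,-0.015,0,0,0],[0.3,-0.03,0,0,0],[0.3,-0.06,0,0,0],[0.3,-0.1,0,0,0],[0.3,-0.14,0,0,0],[0.3,-0.15,0,0,0],[0.3,-0.15,-0.03,0,0],[0.3,-0.15,-0.03,-0.05,0],[0.3,-0.15,-0.03,-0.1,0],[0.3,-0.15,-0.03,-0.15,0],[0.3,-0.15,-0.03,-0.2,0],[0.3,-0.15,-0.03,-0.25,0],[0.3,-0.15,-0.03,-0.25,0],[0.3,-0.15,-0.03,-0.25,0]]'
python3 - <<'E'
from h import *
for n in ("scene","top"): cv2.imwrite(f"pics/{n}8.png",env.get_image(n)[:,:,::-1])
im=cv2.imread("pics/scene8.png"); cv2.imwrite("pics/m8.png",cv2.resize(im[170:260,340:440],None,fx=6,fy=6,interpolation=cv2.INTER_CUBIC))
im=cv2.imread("pics/top8.png"); cv2.imwrite("pics/m8t.png",cv2.resize(im[235:335,140:290],None,fx=5,fy=5,interpolation=cv2.INTER_CUBIC))
E
```

```text
time_s: 15.55
position: [0.4734, -0.1069, 0.2899]
tool_rot: [[-0.0, -0.949, 0.317], [0.0, 0.317, 0.949], [-1.0, 0.0, 0.0]]
ft_force: [0.2, 1.0, -0.4]
grip_width: 0.0552
```

View pics/m8.png

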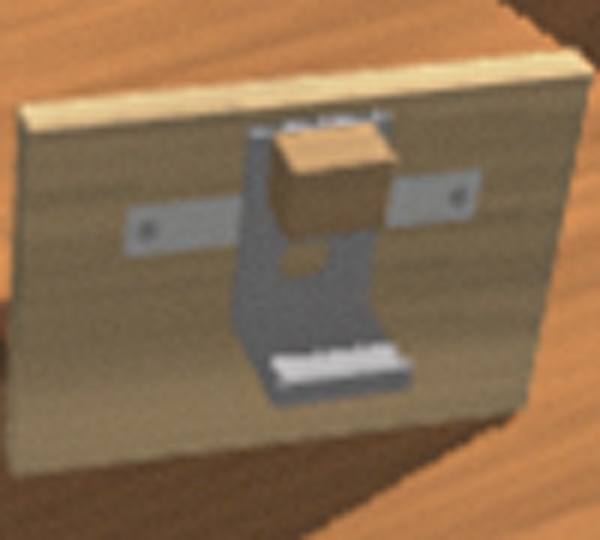

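View pics/m8t.png

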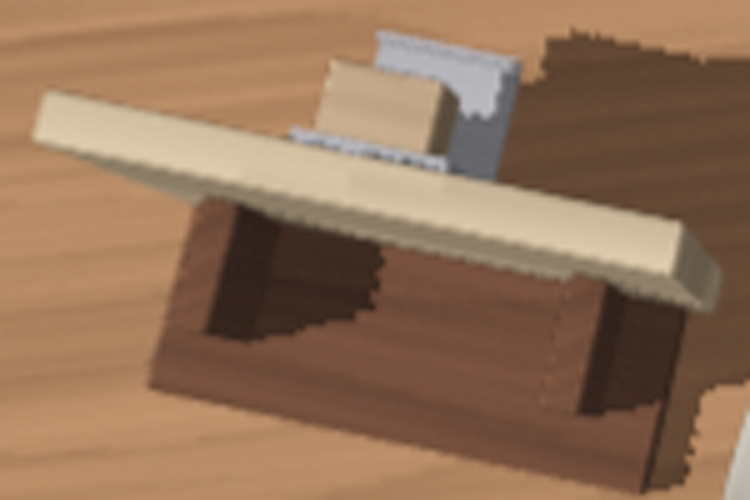

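View pics/scene8.png

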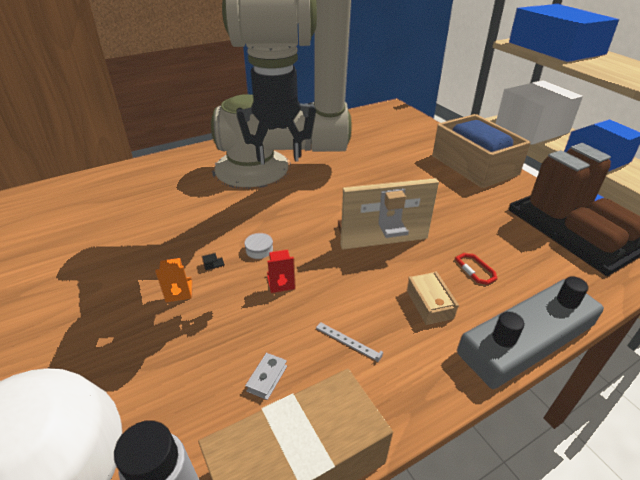

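```bash
python3 - <<'E'
from h import *
np.set_printoptions(precision=1,suppress=True)
L=[(.055,-.027,0),(.055,.027,0),(0,-.027,.09),(0,.027,.09),(.031,-.02,.09),(.031,.02,.09)]
for dz in (-.003,0,.003):
    S=shelf([.5052,.1465,.068+dz]); q=proj('scene',[S(*l) for l in L]); print(dz,((q-[340,170]+.4)*6).tolist())
# triangulate points: plate top right/left, block top front corners
C=lambda x,y:(340+x/6-.4,170+y/6-.4); T=lambda x,y:(140+x/5-.4,235+y/5-.4)
for nm,a,b in (('blockTL',(288,172),(445,82)),('blockTR',(397,158),(333,60)),('lipTopR',(412,366),(378,32)),('lipTopL',(270,380),(520,62))): 
    p,e=tri(C(*a),T(*b)); print(nm,(p*1000),e*1000)
E
```

```text
-0.003 [[269.8119129500758, 413.70176896614043], [406.7364199026587, 397.2109745210155], [248.35880231442434, 131.4565894670551], [387.5109142593896, 117.4923490315456], [292.11768131234305, 175.83601789666614], [397.5678988505203, 164.8989136242351]]
0 [[270.57166695315516, 407.4584929231966], [407.75046996642624, 390.9963562265927], [249.0756115548753, 124.57266862144753], [388.4857421795677, 110.65065024710704], [292.94060861910657, 168.87346257972558], [398.5912742965324, 157.9680317666993]]
0.003 [[271.3341088091836, 401.1908914545312], [408.7680445693954, 384.75782569041735], [249.79489084940815, 117.6622835996027], [389.4638648526207, 103.78298650328135], [293.7664540673162, 161.88337639333167], [399.6182266722323, 151.01001364296405]]
blockTL [528.5 117.1 157.3] 2.6771724143657982
blockTR [540.7 155.3 158. ] 0.24130804298134115
lipTopR [566.2 155.6  80.1] 1.7196424447254577
lipTopL [548.6 103.1  81.3] 2.0722678382405855
```

Triangulated block top is 157–158 mm (home is 158) and lip top 80–81 mm (home is 80). The shelf is home, level and flush, and the other gear hasn't moved. Handing in.

```bash
python3 -c "
from rig import env
print(env.close_job())"
```

```text
the job is handed in; nothing more can be done
None
```

The lamp shelf is hanging on the stud, let go and handed in at about 15.7 s on the robot's clock. No verdict was reported.

**What I did:** I picked the steel shelf, not the red or orange look-alikes, and gripped it by its beech block. I brought the entry hole over the stud's head and pressed the plate flat on the board with about 10 N. I then slid it down 19 mm to the firm stop, pushing at about 14 N on the wrist sensor (about 16–17 N with the shelf's weight). After that I eased the push, opened the jaws and backed clear.

**Last checks:**
- **Height:** block top measured 157–158 mm (home is 158) and lip top 80–81 mm (home is 80).
- **Level and flush:** the shelf's edges match the predicted lines to about 1 px, which is roughly 2 mm.
- **Other gear:** it looks unmoved in the scene camera's picture, judged by eye only. The gripper is clear of everything.

**Small disagreements:**
- The lip reads about 1 mm high and the plate's top edge about 1 mm low, which is within the pixel noise.
- The stop was reached about 1 mm lower than planned, consistent with the stud's rubber giving under the push.

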